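# Clear the wing's inspection hole and hold its cover for screwing

## Robot

A 6-joint arm with a two-finger parallel gripper is mounted at the origin on the work surface. World frame = base frame: x ahead of the robot, y to its left, z up, the work surface at z = 0. Lengths are in m, angles in rad, forces in N, time in s.
With the tool pointing down it reaches from about 0.25 to 0.725 m from the base axis. Payload 4 kg.
Tool frame: the origin (TCP) lies at the very end of the fingers, on their centre line; the grasp point (between the pads) lies 19 mm behind it; z points along the fingers, y is the line along which they close (so a half turn about z gives the same grasp; the last joint's range is limited). The gripper opens to 85 mm and grips with 20 to 120 N. Pads are 22 mm wide; open, the fingers measure 114 mm over their backs; the gripper's body (76 mm by 85 mm) begins 54 mm behind the grasp point. The pads swing forward as they close: fully open they stand 13 mm farther back than shut.
Start: joints at [1.189, 0.241, 0.005, 1.335, 0, 1.571], TCP at [0.186, 0.464, 0.209] pointing down, gripper open.
Joint ranges: [-2.72, 2.72], [-1.05, 1.87], [-1.09, 1.28], [-1.99, 2.15], [-1.42, 1.44], [-3.14, 3.14]. Speed limits (rad/s): [2.79, 2.79, 3.14, 3.14, 3.14, 3.14].

## Interface

Orientations are given as a unit quaternion [x, y, z, w].
In Python, from workcell import bot, vision, workorder, boxes_of gives the robot as it stands.
- The arm moves only by the tool send_rows, never from a script. Its argument "motion" is text: rows parted by semicolons, each of 5 numbers parted by spaces: the closure, from -1 (fully open) to 1 (shut), so that 0 is half open, then the shift along the tool's x, y, z in cm, then the turn about the tool's z in rad. In form: claw x y z twist; .... A call has 1 to 5 rows; each row is the pose to reach, as a shift and turn from the pose commanded when the call began, along the tool's axes at that moment; what a row does not reach only later rows make up. A row lasts 1/10 s, in which the tool goes at most 50 mm and 8.59 degrees, less where a joint would pass 70% of its speed; a pose out of reach is approached as far as the arm can. A call with a gripper value outside its range is refused whole. The fingers move at their own pace and stop on an object; the grip force is fixed at half the most. Time passes only in rows, so rows that repeat a pose let the fingers close. It gives the time, the measured TCP pose, the force, the opening and the grip force at its end, in the units of the state.
- bot.get_obs(): the state, without advancing time (a new reading comes with each control period).
- vision.camera(name): name is "scene" or "side" or "wrist"; returns the picture (420x560x3 uint8, red, green, blue); there is no depth.
- vision.camera_model(name): a dict with "fov_y" (degrees; the focal length in pixels is half the picture's height over the tangent of half this angle, whatever the lens; pixels are square), "cx", "cy" (the principal point, pixels), "k1" (the pictures are not rectified: a ray, as slopes to the right and down, at radius r is drawn at 1 + k1 r^2 times it, then the intrinsics apply), "world_from_camera" (4x4, takes a point from camera to world coordinates); the wrist camera has in their place "hand_eye" (4x4, takes a point from camera to tool coordinates, whose origin is the TCP and whose axes are the flange's). Camera axes: x right, y down, z forward; pixel columns grow to the right and rows downward; lengths in m; the calibration is good to about 2 mm. A picture is of the moment at which its call begins: read the wrist's pose just before it. camera_model takes no time and is no camera call.
- workorder.job_done(): hands the job in; it is judged then, once.
Trained networks look in the newest picture that a camera, given by its name, has taken for a name from the list of things; names that differ only in an ending like _2 or _b are one class to them, and where a whole thing is asked for, a point or a joint stands for the part that bears it (a point fixed in the world has none). Each returns a list of dicts, best first, with "conf" (0 to 1); they miss things now and then, are a little off and sometimes report something else, mostly with a low value. They report only what shows in the picture. A call takes as long as a camera call. They do not tell look-alikes from the thing itself.
- boxes_of(camera, target): "rect" ([centre column, centre row, width, height] in pixels, round what is visible of it).
The state is a dict: "clock": time; "joint_pos": joint angles; "joint_vel": joint speeds; "tau": joint torques, N m; "eef_pos": TCP position; "tool_rot": TCP orientation; "ft_force": force on the tool from outside, world axes, zero at the start; "ft_torque": the same for the moment, N m; "grip_width": finger opening in m; "grasp_force": force on a finger pad.
Only numpy, scipy, OpenCV 4.12 (cv2) and the standard library are available. Lean on these libraries where they do the work, as an engineer would, in place of code of your own. Each camera call takes 0.05 s, during which the arm holds its last target. There are 200 camera calls.

## Task

Take the two wooden slats off the open inspection hole of the wing panel and lay them on the slat crib as its next layer: side by side, well apart, across the two slats on top, like the layers underneath. Then pick up the cover plate by its handle and finish still holding it, level and motionless, about 15 mm above the panel and touching nothing but the gripper, so that all four threaded holes show whole through the holes of the plate, ready for a colleague to start the screws. Leave the hammer, the can and the blue bin where they are.

Things in the scene. Friction and masses are not known exactly. Their poses are not given: they have to be found in the camera images.
- panel: Fixed piece of wing: flat yellow-green primed skin 220 (x) by 200 (y) mm on green ribs, its upper face 40 mm above the bench. In its middle a through opening 104 (x) by 60 (y) mm. Origin: centre of the underside, on the bench; z up.
- thread0 (a point): Centre, on the skin's upper face, of a threaded hole in the panel: black dot of 6 mm in a brass ring of 13 mm, at panel x +66, y +46 mm.
- thread1 (a point): Centre, on the skin's upper face, of a threaded hole in the panel: black dot of 6 mm in a brass ring of 13 mm, at panel x -66, y +46 mm.
- thread2 (a point): Centre, on the skin's upper face, of a threaded hole in the panel: black dot of 6 mm in a brass ring of 13 mm, at panel x -66, y -46 mm.
- thread3 (a point): Centre, on the skin's upper face, of a threaded hole in the panel: black dot of 6 mm in a brass ring of 13 mm, at panel x +66, y -46 mm.
- cover: Loose bare aluminium cover plate 160 (x) by 120 (y) by 4 mm, 0.22 to 0.36 kg, lying flat on the bench, with a red grab handle on top. Origin: centre of the plate's underside; z up. Its hole pattern is the panel's, so it fits in two ways, half a turn apart.
- cover_handle (a point): Middle of the cover's red handle bar, 33 mm above the plate's underside, over the plate's centre. The bar is 72 mm long (along cover x), 16 mm wide (along y) and 22 mm tall (22 to 44 mm above the underside); two posts under its ends carry it; the space under its middle is open.
- cover_hole0 (a point): Centre, at the plate's underside, of a 16 mm through hole in the cover, at cover x +66, y +46 mm.
- cover_hole1 (a point): Centre, at the plate's underside, of a 16 mm through hole in the cover, at cover x -66, y +46 mm.
- cover_hole2 (a point): Centre, at the plate's underside, of a 16 mm through hole in the cover, at cover x -66, y -46 mm.
- cover_hole3 (a point): Centre, at the plate's underside, of a 16 mm through hole in the cover, at cover x +66, y -46 mm.
- crib: Fixed crib of wooden slats like the loose ones, screwed together and to the bench: bottom layer two slats along crib y (at x = -50 and +50 mm), upper layer two slats along crib x (at y = -50 and +50 mm), all 160 by 24 by 18 mm. Its top is 36 mm above the bench. The next layer lies along crib y, at x = -50 and +50 mm. Origin: middle of the crib on the bench; z up.
- slat_a: Loose wooden slat 24 (x) by 160 (y) by 18 (z) mm, 35 g, lying flat on the panel across the opening, so that its middle is over the hole and fingers can straddle it there. Origin: centre of its underside; z up.
- slat_b: Loose wooden slat 24 (x) by 160 (y) by 18 (z) mm, 35 g, lying flat on the panel across the opening, so that its middle is over the hole and fingers can straddle it there. Origin: centre of its underside; z up.
- slat_a_center (a point): Centre of slat_a, 9 mm above its underside.
- slat_b_center (a point): Centre of slat_b, 9 mm above its underside.
- hammer: Bystander: hammer 280 mm long lying on the bench beyond the panel. Leave it alone.
- can: Bystander: steel can, 60 mm wide and 100 mm tall, standing. Leave it alone.
- bin: Bystander: open blue plastic bin 160 by 110 by 70 mm. Leave it alone.
There are look-alikes about, which are no part of the job. Of the things shaped like the cover, the aluminium one is meant.

How it is judged:
By the outcome, as a careful person would: the job done as asked, in the order asked, and still so for the second after the job is handed in, while the arm keeps its last pose, push and grip.
It also fails if it takes over 64 s, if anything falls off the work surface, if the arm or the gripper's body presses on something with over 40 N, if the wrist force passes 120 N, or if a joint passes its speed limit or range.

## Working session

There is one attempt and no reset: what is moved stays moved. The work goes in short steps, Python scripts to look and compute and a tool call to move; the robot and the scene stay as the last step left them, time stands still between calls to the robot, and variables do not carry over. Pictures are saved under pics/ and viewed, at most 10 in all, crops included, and the job is handed in when it is done.

Besides the shell and the picture viewer there is one more tool, called after "Call:" by a JSON object that holds its "method" and its "body", one argument or row to a line. send_rows: Moves the arm, as the interface text tells. Its arguments: {"type":"object","properties":{"motion":{"type":"string"}},"required":["motion"]}

```bash
ls; mkdir -p pics; cat > h.py <<'E'
import numpy as np, cv2
from workcell import bot, vision, workorder, boxes_of
from scipy.spatial.transform import Rotation as R
def model(name,obs=None):
    m=vision.camera_model(name); f=210/np.tan(np.radians(m["fov_y"])/2)
    if name=="wrist":
        o=obs or bot.get_obs(); T=np.eye(4); T[:3,:3]=R.from_quat(o["tool_rot"]).as_matrix(); T[:3,3]=o["eef_pos"]
        W=T@np.array(m["hand_eye"])
    else: W=np.array(m["world_from_camera"])
    return f,m["cx"],m["cy"],m["k1"],W
def p2w(M,uv,z):
    f,cx,cy,k,W=M; uv=np.atleast_2d(uv).astype(float)
    d=(uv-[cx,cy])/f; s=d.copy()
    for _ in range(30): s=d/(1+k*(s**2).sum(1,keepdims=True))
    r=np.c_[s,np.ones(len(s))]@W[:3,:3].T; o=W[:3,3]
    return o+r*((z-o[2])/r[:,2])[:,None]
def w2p(M,P):
    f,cx,cy,k,W=M; P=np.atleast_2d(P); c=(P-W[:3,3])@W[:3,:3]; s=c[:,:2]/c[:,2:]
    return s*(1+k*(s**2).sum(1,keepdims=True))*f+[cx,cy]
E
python3 - <<'E'
from h import *
o=bot.get_obs(); print(o["eef_pos"],o["tool_rot"],o["clock"],o["grip_width"])
ims=[]
for n in ["scene","side"]:
    im=vision.camera(n)[:,:,::-1]; cv2.imwrite(f"pics/{n}0.png",im)
    M=model(n); print(n,M[0],M[3],np.round(M[4],3).tolist())
    for t in ["panel","cover","crib","slat_a","hammer","can","bin"]:
        for d in boxes_of(n,t)[:3]: print(t,round(d["conf"],2),np.round(d["rect"]), p2w(M,d["rect"][:2],0.02)[0].round(3))
m=vision.camera_model("wrist"); print(m)
E
```

```text
pics
[0.18604375 0.46336324 0.20789601] [ 1.89745425e-01  9.81832754e-01 -1.03993860e-03 -1.86128654e-04] 0.0 0.08549694218599736
scene 492.606906257426 -0.12709379316581557 [[0.726, 0.529, -0.439, 1.258], [0.687, -0.564, 0.458, -0.772], [-0.006, -0.634, -0.773, 1.362], [0.0, 0.0, 0.0, 1.0]]
panel 0.66 [290. 227.  86.  70.] [0.58  0.028 0.02 ]
cover 0.93 [157. 237.  45.  40.] [ 0.278 -0.319  0.02 ]
cover 0.87 [260. 321.  61.  58.] [ 0.756 -0.302  0.02 ]
cover 0.85 [261. 172.  37.  19.] [0.322 0.146 0.02 ]
crib 0.69 [287. 226.  88.  72.] [0.57 0.02 0.02]
crib 0.62 [330. 176.  52.  43.] [0.528 0.31  0.02 ]
crib 0.28 [277. 213.  37.  32.] [0.506 0.042 0.02 ]
slat_a 0.88 [277. 215.  38.  27.] [0.513 0.034 0.02 ]
slat_a 0.87 [295. 227.  28.  33.] [0.592 0.037 0.02 ]
hammer 0.84 [332. 266.  62.  62.] [0.789 0.001 0.02 ]
can 0.76 [347. 136.  15.  26.] [0.435 0.535 0.02 ]
bin 0.82 [135. 323.  62.  68.] [ 0.486 -0.569  0.02 ]
side 539.5298392321555 0.03183333176172422 [[0.752, -0.422, 0.506, -0.483], [-0.659, -0.479, 0.58, -1.141], [-0.003, -0.77, -0.638, 1.32], [0.0, 0.0, 0.0, 1.0]]
panel 0.
[... 608 characters left out ...]
19.  21.] [0.474 0.551 0.02 ]
can 0.28 [336. 267.  55.  36.] [ 0.46  -0.307  0.02 ]
bin 0.76 [406. 307.  63.  61.] [ 0.503 -0.565  0.02 ]
bin 0.42 [292. 208.  80.  51.] [0.555 0.019 0.02 ]
bin 0.19 [338. 266.  55.  35.] [ 0.469 -0.307  0.02 ]
{'fov_y': 58.76443545340854, 'cx': 277.6480010700224, 'cy': 210.44400069391, 'k1': -0.1007143466881337, 'hand_eye': array([[-2.71806491e-04, -9.60438232e-01, -2.78492960e-01,
         7.03879417e-02],
       [ 9.99999339e-01, -5.72276637e-04,  9.97619654e-04,
        -1.72043957e-04],
       [-1.11752707e-03, -2.78492505e-01,  9.60437752e-01,
        -1.66134808e-01],
       [ 0.00000000e+00,  0.00000000e+00,  0.00000000e+00,
         1.00000000e+00]])}
```

```bash
python3 - <<'E'
import cv2
a=cv2.imread("pics/scene0.png")[110:390,90:400]; b=cv2.imread("pics/side0.png")[130:380,160:460]
cv2.imwrite("pics/sc.png",cv2.resize(a,(664,600),interpolation=cv2.INTER_CUBIC))
cv2.imwrite("pics/sd.png",cv2.resize(b,(720,600),interpolation=cv2.INTER_CUBIC))
E
```

```text
(no output)
```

View pics/sc.png

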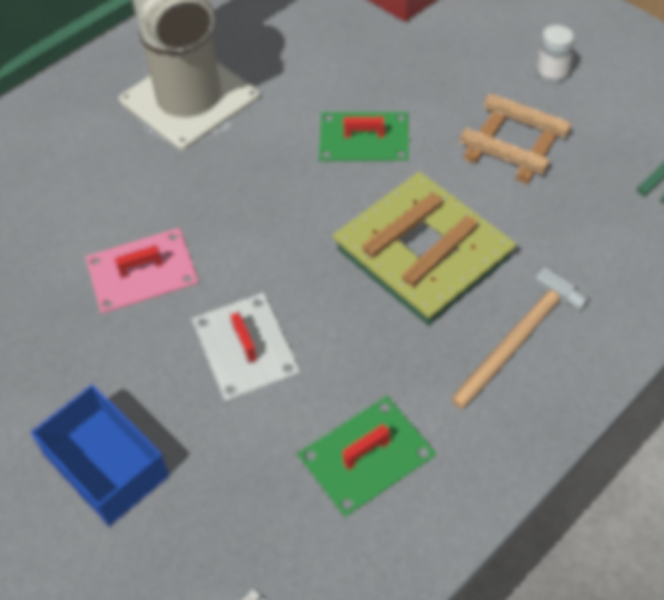

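View pics/sd.png

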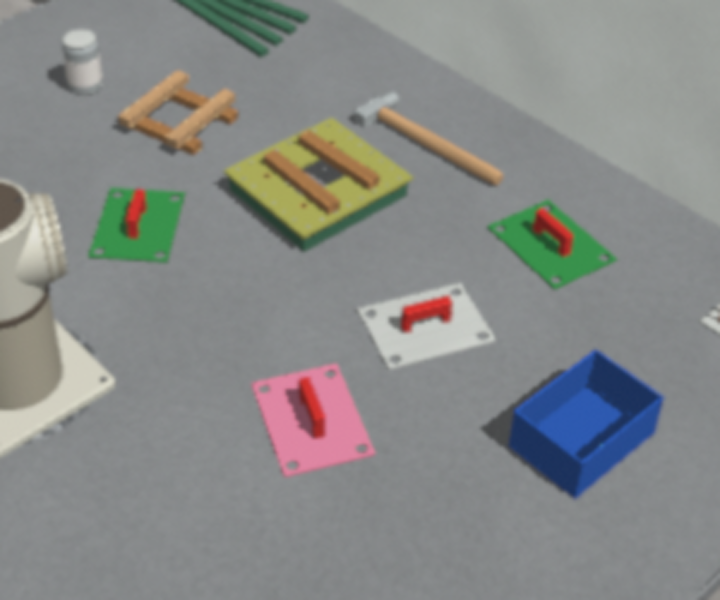

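The pieces shaped like the cover, by scene pixel: green (261,172), pink (157,237), pale grey-white (204,271) and green (261,321). The pale bare-metal one, at side (338,265), fits "aluminium". I'll confirm it close up before grasping. The panel with its two slats is at scene (287,226) and the crib is at (330,176). I'll fly over the crib first.

```bash
cat >> h.py <<'E'
def go(xyz,yaw=None,obs=None):
    """cm shift in tool axes & twist to bring TCP to xyz with tool y axis (closing line) along world angle yaw (mod pi)"""
    o=obs or bot.get_obs(); Rm=R.from_quat(o["tool_rot"]).as_matrix()
    d=Rm.T@(np.array(xyz)-o["eef_pos"])*100
    y=np.arctan2(Rm[1,1],Rm[0,1]); tw=0
    if yaw is not None: tw=-((yaw-y+np.pi/2)%np.pi-np.pi/2)
    print("GO",d.round(2),"twist",round(tw,3),"yaw now",round(y,3),"j6",o["joint_pos"][5].round(3),"tcp",np.round(o["eef_pos"],4),"t",round(o["clock"],2))
E
python3 - <<'E'
from h import *
M=model("scene");S=model("side")
f=lambda x,y:(90+x*310/664,110+y*280/600); g=lambda x,y:(160+x*300/720,130+y*250/600)
print("panel sc",p2w(M,[f(420,172),f(517,245),f(429,308),f(334,238)],.04)[:,:2].round(3).tolist())
print("panel sd",p2w(S,[g(332,120),g(411,180),g(304,235),g(228,176)],.04)[:,:2].round(3).tolist())
print("slats sc",p2w(M,[f(438,200),f(370,248),f(473,224),f(410,277)],.058)[:,:2].round(3).tolist())
print("slats sd",p2w(S,[g(268,156),g(335,207),g(305,134),g(374,182)],.058)[:,:2].round(3).tolist())
print("crib sc",p2w(M,[f(490,98),f(568,131),f(547,167),f(464,135)],.036)[:,:2].round(3).tolist())
print("crib sd",p2w(S,[g(184,75),g(234,95),g(170,143),g(122,120)],.036)[:,:2].round(3).tolist())
print("cov sc",p2w(M,[f(265,294),f(298,372),f(227,398),f(192,320)],.004)[:,:2].round(3).tolist())
print("cov sd",p2w(S,[g(463,286),g(494,341),g(390,366),g(360,310)],.004)[:,:2].round(3).tolist())
go((.46,.29,.25)); go((.54,.03,.25))
E
```

```text
panel sc [[0.467, 0.13], [0.686, 0.12], [0.665, -0.067], [0.463, -0.07]]
panel sd [[0.672, 0.115], [0.66, -0.081], [0.451, -0.067], [0.453, 0.114]]
slats sc [[0.541, 0.092], [0.529, -0.055], [0.615, 0.093], [0.613, -0.054]]
slats sd [[0.518, 0.094], [0.514, -0.066], [0.598, 0.098], [0.598, -0.062]]
crib sc [[0.436, 0.352], [0.589, 0.383], [0.615, 0.289], [0.462, 0.25]]
crib sd [[0.571, 0.384], [0.598, 0.281], [0.438, 0.246], [0.416, 0.348]]
cov sc [[0.442, -0.206], [0.584, -0.269], [0.541, -0.372], [0.396, -0.318]]
cov sd [[0.578, -0.273], [0.53, -0.376], [0.39, -0.315], [0.432, -0.21]]
GO [-31.88  -5.95  -4.12] twist 0 yaw now 1.189 j6 1.571 tcp [0.1863 0.464  0.2088] t 0.8
GO [-48.99 -27.1   -4.12] twist 0 yaw now 1.189 j6 1.571 tcp [0.1863 0.464  0.2088] t 0.8
```

Call:
{"method": "send_rows", "body": {
  "motion": "-1 -5 -1.2 -0.8 0;-1 -10 -2.4 -1.6 0;-1 -15 -3.6 -2.4 0;-1 -20 -4.8 -3.2 0;-1 -24 -5.5 -4 0"
}}

```text
clock: 1.3
eef_pos: [0.3897, 0.3221, 0.2492]
tool_rot: [0.19, 0.982, 0.0, 0.0]
ft_force: [1.2, 0.3, 0.8]
grip_width: 0.0855
grasp_force: 0.0
```

Call:
{"method": "send_rows", "body": {
  "motion": "-1 -4 -0.4 0 0;-1 -7.5 -0.4 0 0;-1 -7.5 -0.4 0 0"
}}

```text
clock: 1.6
eef_pos: [0.4602, 0.2898, 0.2482]
tool_rot: [0.192, 0.981, -0.0, 0.001]
ft_force: [-0.2, 0.3, -0.8]
grip_width: 0.0851
grasp_force: 0.0
```

```bash
python3 - <<'E'
from h import *
o=bot.get_obs(); M=model("wrist",o); im=vision.camera("wrist")[:,:,::-1]; cv2.imwrite("pics/w1.png",im); np.save("w1.npy",M[4])
print(o["joint_vel"].round(3))
for t in ["crib","panel","slat_a"]:
    for d in boxes_of("wrist",t)[:3]: print(t,round(d["conf"],2),np.round(d["rect"]), p2w(M,d["rect"][:2],0.04)[0].round(3))
go((.555,.03,.25),0)
E
```

```text
[ 0.06  -0.029 -0.047  0.022  0.038  0.035]
crib 0.91 [323. 203. 181. 182.] [0.506 0.322 0.04 ]
panel 0.67 [109. 322. 217. 196.] [0.548 0.038 0.04 ]
slat_a 0.96 [ 71. 316.  92.  44.] [ 0.523 -0.003  0.04 ]
slat_a 0.56 [170. 354.  33.  30.] [0.614 0.087 0.04 ]
GO [-18.96 -20.65  -0.14] twist 1.19 yaw now 1.19 j6 0.951 tcp [0.4558 0.2922 0.2487] t 1.8
```

View pics/w1.png

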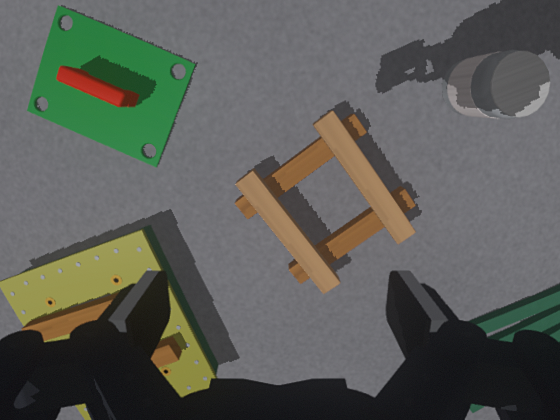

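The wrist view shows the crib at about (325,203), with its light top slats running diagonally. The panel is at lower left and a green look-alike at upper left. On to the panel.

Call:
{"method": "send_rows", "body": {
  "motion": "-1 -3.3 -3.6 0 0.15;-1 -6.6 -7.2 0 0.3;-1 -9.9 -10.8 0 0.45;-1 -13.2 -14.4 0 0.6;-1 -16.5 -18 0 0.75"
}}

```text
clock: 2.3
eef_pos: [0.5423, 0.0632, 0.2494]
tool_rot: [0.538, 0.843, 0.0, 0.0]
ft_force: [1.0, 0.9, 1.1]
grip_width: 0.0853
grasp_force: 0.0
```

```bash
python3 - <<'E'
from h import *
go((.555,.03,.25),0)
M=list(model("wrist")); M[4]=np.load("w1.npy")
a=p2w(M,[(316,121),(336,111),(415,234),(400,243)],.036)[:,:2]; b=p2w(M,[(236,184),(254,172),(340,285),(325,293)],.036)[:,:2]
for q in(a,b):
    print(q.round(3).tolist()); m=[(q[0]+q[1])/2,(q[2]+q[3])/2]; d=m[1]-m[0]; print((m[0]+m[1])/2,np.linalg.norm(d),np.linalg.norm(q[0]-q[1]),np.linalg.norm(q[2]-q[3]),np.arctan2(d[1],d[0])%np.pi)
print((a.mean(0)+b.mean(0))/2,np.linalg.norm(a.mean(0)-b.mean(0)))
E
```

```text
GO [-3.54 -0.25 -0.06] twist 0.436 yaw now 0.436 j6 1.251 tcp [0.5423 0.0632 0.2494] t 2.3
[[0.426, 0.345], [0.424, 0.367], [0.579, 0.404], [0.582, 0.385]]
[0.50257802 0.37542751] 0.16025012122857554 0.021958950628946646 0.018903647925202223 0.2413612654664191
[[0.454, 0.246], [0.45, 0.268], [0.605, 0.307], [0.608, 0.288]]
[0.52915497 0.27725586] 0.15966212210973432 0.02268496428281476 0.019406484632654836 0.2566873866993836
[0.5158665  0.32634169] 0.10170549793077131
```

Call:
{"method": "send_rows", "body": {
  "motion": "-1 -2 -0.2 0 0.15;-1 -3.5 -0.2 0 0.3;-1 -3.5 -0.2 0 0.43;-1 -3.5 -0.2 0 0.43;-1 -3.5 -0.2 0 0.43"
}}

```text
clock: 2.8
eef_pos: [0.5552, 0.032, 0.249]
tool_rot: [0.702, 0.712, 0.0, -0.0]
ft_force: [-1.2, 0.8, 0.2]
grip_width: 0.0853
grasp_force: 0.0
```

```bash
python3 - <<'E'
from h import *
o=bot.get_obs(); M=model("wrist",o); im=vision.camera("wrist")[:,:,::-1]; cv2.imwrite("pics/w2.png",im); np.save("w2.npy",M[4])
print(o["joint_vel"].round(3))
for t in ["panel","slat_a","thread0"]:
    for d in boxes_of("wrist",t)[:5]: print(t,round(d["conf"],2),np.round(d["rect"],1), p2w(M,d["rect"][:2],0.058 if t[0]=='s' else .04)[0].round(4))
go((.555,.03,.25),0)
E
```

```text
[ 0.003  0.     0.002  0.001 -0.001  0.005]
panel 0.69 [294.1 173.7 229.6 202. ] [0.5725 0.0334 0.04  ]
slat_a 0.93 [329.4 184.7  31.3 158.4] [0.6065 0.0263 0.058 ]
slat_a 0.83 [247.6 184.2  30.3 157.2] [0.5264 0.0257 0.058 ]
slat_a 0.58 [227.3 372.3 115.8  51. ] [ 0.5   -0.198  0.058]
thread0 0.58 [294.1 172.8 228.6 196.7] [0.5725 0.0343 0.04  ]
GO [-0.16 -0.05 -0.1 ] twist 0.011 yaw now 0.011 j6 1.616 tcp [0.5555 0.0316 0.249 ] t 3.0
```

View pics/w2.png

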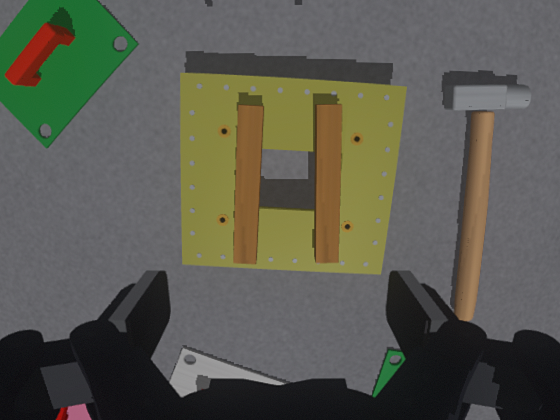

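The panel fills the middle of the view, with threads at (224,131), (357,139), (222,220) and (347,227). The slats are at columns ~248 and ~328, rows 105–263, and the pale plate is at the bottom (230,375).

```bash
python3 - <<'E'
from h import *
M=list(model("wrist")); M[4]=np.load("w2.npy"); im=cv2.imread("pics/w2.png")
hsv=cv2.cvtColor(im,cv2.COLOR_BGR2HSV)
P=[]
for c in [(357,139),(224,131),(222,220),(347,227)]:
    x,y=c; w=im[y-6:y+7,x-6:x+7].max(2).astype(float); m=np.clip(70-w,0,None); yy,xx=np.mgrid[-6:7,-6:7]
    P.append((x+(m*xx).sum()/m.sum(),y+(m*yy).sum()/m.sum()))
P=np.array(P); T=p2w(M,P,.04)[:,:2]; print(P.round(1).tolist(),T.round(4).tolist())
mod=np.array([(66,46),(-66,46),(-66,-46),(66,-46)])/1000
c=T.mean(0); q=T-c; a=np.arctan2((mod[:,0]*q[:,1]-mod[:,1]*q[:,0]).sum(),(mod*q).sum())
print("panel",c,a,"res mm",((q-mod@np.array([[np.cos(a),np.sin(a)],[-np.sin(a),np.cos(a)]]))*1000).round(1).tolist())
# slats: brown mask rectangles
m=((hsv[...,0]<16)&(hsv[...,1]>120)&(hsv[...,2]>80)).astype(np.uint8); m=cv2.morphologyEx(m,cv2.MORPH_OPEN,np.ones((5,5)))
n,l,s,_=cv2.connectedComponentsWithStats(m)
for i in range(1,n):
    if s[i,4]>1500:
        p=np.argwhere(l==i)[:,::-1]; W=p2w(M,p,.058)[:,:2]; r=cv2.minAreaRect((W*1000).astype(np.float32)); print(s[i],r, hsv[l==i].mean(0))
E
```

```text
[[356.6, 138.6], [223.7, 130.9], [222.2, 219.5], [346.9, 226.1]] [[0.6342, 0.07], [0.5016, 0.0757], [0.4978, -0.0165], [0.6302, -0.0222]]
panel [0.56592523 0.02674709] -0.042643703603419555 res mm [[0.3, 0.1], [-0.4, 0.2], [-0.2, -0.1], [0.2, -0.2]]
[   6   24   67   62 1775] ((326.7663269042969, 148.18798828125), (76.48013305664062, 31.509984970092773), 43.39715576171875) [  4.02366197 218.84394366 134.91943662]
```

```bash
python3 - <<'E'
from h import *
M=list(model("wrist")); M[4]=np.load("w2.npy")
for q in ([(238,106),(263.5,106),(257,263.5),(234,263)],[(316,104),(341,104.5),(339,263),(316,262)]):
    q=p2w(M,q,.058)[:,:2]; a=(q[0]+q[1])/2;b=(q[2]+q[3])/2; d=a-b; print(q.round(4).tolist(),(a+b)/2,np.linalg.norm(d),np.linalg.norm(q[0]-q[1]),np.linalg.norm(q[2]-q[3]),np.arctan2(d[1],d[0])-np.pi/2)
c,s=np.cos(-.0426),np.sin(-.0426)
for cx,cy in((.527,.026),(.606,.026)):
    d=np.array([cx-.5659,cy-.0267]); print("in panel",d[0]*c+d[1]*s,-d[0]*s+d[1]*c)
E
```

```text
[[0.5179, 0.1], [0.5417, 0.1002], [0.5354, -0.0584], [0.5114, -0.0582]] [0.52660369 0.02087952] 0.1585186450497776 0.023727102176641365 0.0239901770364718 -0.04031831242984385
[[0.5904, 0.1027], [0.6138, 0.1028], [0.621, -0.0569], [0.5968, -0.056]] [0.6054933  0.02315363] 0.1593529266537028 0.02335883492513044 0.024159455465423047 0.042684472835021525
in panel -0.03883489727419359 -0.002356003756963549
in panel 0.04009343054577373 0.0010083784365105676
```

Call:
{"method": "send_rows", "body": {
  "motion": "0 -1 -2.9 4 0.05;0 -1 -2.9 8.5 0.05;0 -1 -2.9 13 0.05;0 -1 -2.9 16 0.05;0 -1 -2.9 16 0.05"
}}

```text
clock: 3.5
eef_pos: [0.5225, 0.0207, 0.0844]
tool_rot: [0.721, 0.693, -0.004, -0.003]
ft_force: [-0.8, 0.1, -0.1]
grip_width: 0.0428
grasp_force: 0.0
```

```bash
python3 - <<'E'
from h import *
go((.5266,.021,.043),-.04); print(bot.get_obs()["grip_width"])
E
```

```text
GO [0.05 0.45 4.13] twist 0.0 yaw now -0.04 j6 1.65 tcp [0.5225 0.0207 0.0844] t 3.5
0.042769298018648205
```

Call:
{"method": "send_rows", "body": {
  "motion": "0 0 0.4 1.5 0;0 0 0.4 3 0;0 0 0.4 3.7 0;0 0 0.4 3.7 0"
}}

```text
clock: 3.9
eef_pos: [0.531, 0.0206, 0.0523]
tool_rot: [0.721, 0.693, -0.0, -0.0]
ft_force: [-0.7, -0.2, 0.9]
grip_width: 0.0423
grasp_force: 0.0
```

```bash
python3 - <<'E'
from h import *
go((.5266,.021,.043),-.04); print(bot.get_obs()["ft_force"])
E
```

```text
GO [ 0.02 -0.44  0.93] twist -0.0 yaw now -0.04 j6 1.65 tcp [0.531  0.0206 0.0523] t 3.9
[-0.7200593  -0.20949165  0.8585293 ]
```

Call:
{"method": "send_rows", "body": {
  "motion": "0 0 -0.4 0.4 0;0 0 -0.4 0.9 0;0 0 -0.4 0.9 0"
}}

```text
clock: 4.2
eef_pos: [0.5265, 0.0206, 0.0427]
tool_rot: [0.721, 0.692, -0.0, -0.0]
ft_force: [-0.9, 0.7, -0.2]
grip_width: 0.0429
grasp_force: 0.0
```

Call:
{"method": "send_rows", "body": {
  "motion": "1 0 0 0 0;1 0 0 0 0;1 0 0 0 0;1 0 0 0 0;1 0 0 0 0"
}}

```text
clock: 4.7
eef_pos: [0.5269, 0.0205, 0.0429]
tool_rot: [0.721, 0.692, 0.0, 0.0]
ft_force: [0.0, 0.4, -0.3]
grip_width: -0.0003
grasp_force: 0.0
```

```bash
python3 - <<'E'
from h import *
o=bot.get_obs(); im=vision.camera("wrist")[:,:,::-1]; a=vision.camera("side")[130:280,220:380,::-1]
cv2.imwrite("pics/w3.png",np.hstack([cv2.resize(im[60:,:],(466,300)),cv2.resize(a,(320,300),interpolation=cv2.INTER_CUBIC)]))
E
```

```text
(no output)
```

View pics/w3.png

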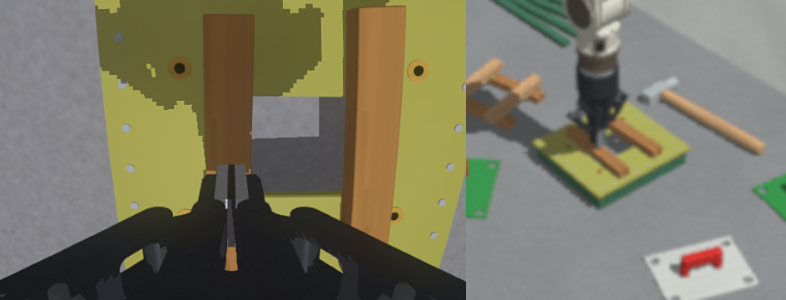

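```bash
python3 - <<'E'
from h import *
o=bot.get_obs(); p=o["eef_pos"]; print(p,o["grip_width"],o["ft_force"])
out=[]
for n in ["side","scene"]:
    im=vision.camera(n)[:,:,::-1]; M=model(n); t=w2p(M,[p,p+[0,0,.015],[.5266,.10,.058],[.5266,-.058,.058]]); print(n,t.round(1))
    x,y=t[0].astype(int); big=cv2.resize(im[y-37:y+23,x-40:x+40],(400,300),interpolation=cv2.INTER_CUBIC)
    for q,c in zip(t,[(0,0,255),(255,0,0),(255,255,0),(255,255,0)]): cv2.circle(big,tuple(((q-[x-40,y-37]+.5)*5).astype(int)),3,c,1)
    out.append(big)
im=vision.camera("wrist")[:,:,::-1]; big=cv2.resize(im[230:410,160:400],(400,300),interpolation=cv2.INTER_CUBIC)
cv2.imwrite("pics/w4.png",np.vstack([np.hstack(out),np.hstack([big,big*0])]))
E
```

```text
[0.52685692 0.02055105 0.0428287 ] 0.00028933051722111205 [ 0.17285088  0.00913021 -0.47509617]
side [[286.4 206.4]
 [286.4 203.3]
 [272.5 193.3]
 [300.7 213.6]]
scene [[277.6 215.5]
 [277.6 212.8]
 [293.  200. ]
 [261.6 225.8]]
```

View pics/w4.png

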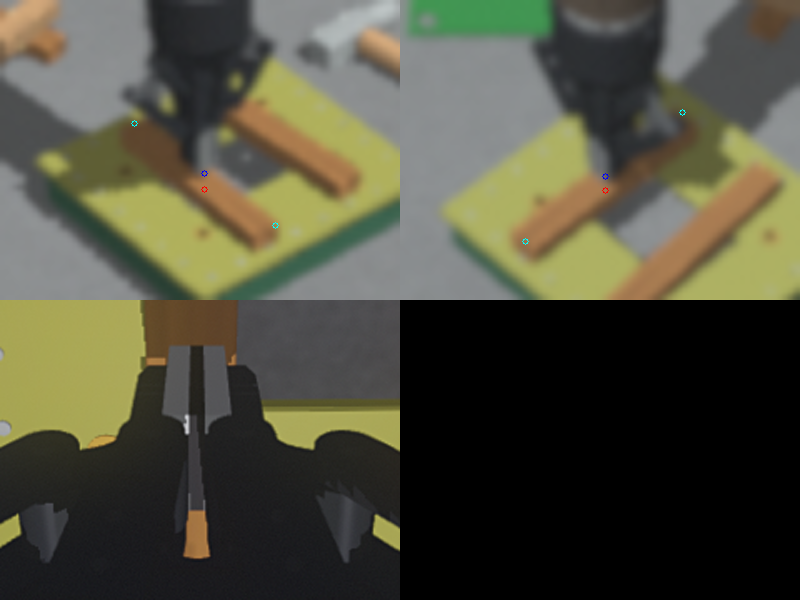

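The jaws are shut just above the slat. In all three views the real finger ends lie about 20–27 mm behind the reported TCP, and the slat hasn't moved. I'll reopen and go lower in guarded steps.

Call:
{"method": "send_rows", "body": {
  "motion": "0 0 0 0 0;0 0 0 0 0;0 0 0 0 0;0 0 0 0.5 0;0 0 0 1 0"
}}

```text
clock: 5.45
eef_pos: [0.5269, 0.0206, 0.0325]
tool_rot: [0.721, 0.692, 0.0, 0.0]
ft_force: [0.1, -0.5, -0.1]
grip_width: 0.0424
grasp_force: 0.0
```

Call:
{"method": "send_rows", "body": {
  "motion": "0 0 0 0.3 0;0 0 0 0.6 0;0 0 0 0.6 0"
}}

```text
clock: 5.75
eef_pos: [0.5263, 0.0206, 0.0261]
tool_rot: [0.721, 0.692, -0.0, -0.0]
ft_force: [0.2, 0.0, 0.5]
grip_width: 0.0429
grasp_force: 0.0
```

Call:
{"method": "send_rows", "body": {
  "motion": "0 0 0 0.2 0;0 0 0 0.4 0;0 0 0 0.4 0"
}}

```text
clock: 6.05
eef_pos: [0.5267, 0.0206, 0.0226]
tool_rot: [0.721, 0.692, -0.0, -0.0]
ft_force: [-0.6, -0.1, 0.0]
grip_width: 0.0429
grasp_force: 0.0
```

Call:
{"method": "send_rows", "body": {
  "motion": "1 0 0 0 0;1 0 0 0 0;1 0 0 0 0;1 0 0 0 0"
}}

```text
clock: 6.45
eef_pos: [0.5272, 0.0206, 0.0232]
tool_rot: [0.721, 0.692, 0.0, 0.0]
ft_force: [0.5, -0.0, 2.6]
grip_width: 0.0222
grasp_force: 61.0
```

Call:
{"method": "send_rows", "body": {
  "motion": "1 0 0 -1 0;1 0 0 -4 0;1 0 0 -8 0;1 4 -1 -11 -0.1;1 9 -2.2 -12 -0.2"
}}

```text
clock: 6.95
eef_pos: [0.5117, 0.1081, 0.1466]
tool_rot: [0.649, 0.761, 0.003, 0.002]
ft_force: [1.2, 0.6, -0.7]
grip_width: 0.0222
grasp_force: 60.6
```

```bash
python3 - <<'E'
from h import *
go((.468,.314,.14),.249)
E
```

```text
GO [21.02 -1.07  0.65] twist -0.091 yaw now 0.158 j6 1.621 tcp [0.5117 0.1081 0.1466] t 6.95
```

Call:
{"method": "send_rows", "body": {
  "motion": "1 5 -0.3 0.3 -0.09;1 10 -0.6 0.3 -0.09;1 15 -0.8 0.3 -0.09;1 20 -1 0.3 -0.09;1 20.5 -1.1 0.3 -0.09"
}}

```text
clock: 7.45
eef_pos: [0.4643, 0.3143, 0.1396]
tool_rot: [0.611, 0.792, 0.001, -0.001]
ft_force: [-0.7, -1.7, 1.2]
grip_width: 0.0225
grasp_force: 60.6
```

Call:
{"method": "send_rows", "body": {
  "motion": "1 0 0 0 0;1 0 0 0 0"
}}

```text
clock: 7.65
eef_pos: [0.4657, 0.3079, 0.1392]
tool_rot: [0.614, 0.789, -0.001, 0.0]
ft_force: [0.5, -0.5, -0.3]
grip_width: 0.0221
grasp_force: 60.6
```

```bash
python3 - <<'E'
from h import *
o=bot.get_obs(); M=model("wrist",o); im=vision.camera("wrist")[:,:,::-1]; cv2.imwrite("pics/w5.png",im); np.save("w5.npy",M[4])
print(o["joint_vel"].round(3))
go((.468,.314,.14),.249)
E
```

```text
[-0.026 -0.005 -0.008 -0.004  0.     0.001]
GO [ 0.58  0.35 -0.08] twist -0.002 yaw now 0.247 j6 1.907 tcp [0.466  0.3075 0.1392] t 7.7
```

View pics/w5.png

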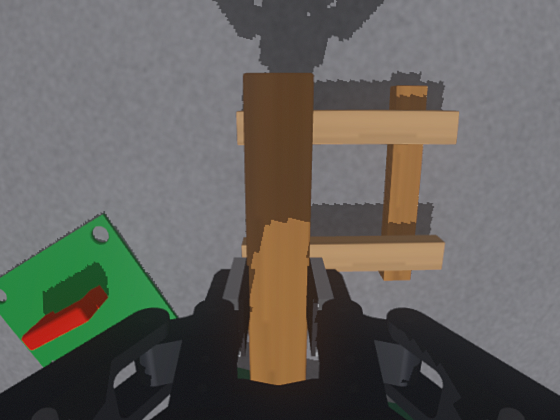

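The slat is held centred above the crib's left side. The crib's top slats show rows 111–143 (columns 237–458) and 243–270 (columns 242–443).

```bash
python3 - <<'E'
from h import *
M=list(model("wrist")); M[4]=np.load("w5.npy")
a=p2w(M,[(237,113),(457,111),(458,143.5),(238,144)],.036)[:,:2]; b=p2w(M,[(242.5,244),(441,243.5),(443,270),(243,271)],.036)[:,:2]
for q in(a,b):
    m=[(q[0]+q[3])/2,(q[2]+q[1])/2]; d=m[1]-m[0]; print((m[0]+m[1])/2,np.linalg.norm(d),np.linalg.norm(q[0]-q[3]),np.linalg.norm(q[1]-q[2]),np.arctan2(d[1],d[0]))
c=(a.mean(0)+b.mean(0))/2; d=a.mean(0)-b.mean(0); yaw=np.arctan2(-d[0],d[1]); print("crib",c,np.linalg.norm(d),yaw)
for s in(-.05,.05): print(s,c+s*np.array([np.cos(.25),np.sin(.25)]))
# held slat far end top: z = tcp+.0168+.018
z=.1392+.0348; q=p2w(M,[(244.5,73),(312.5,73)],z)[:,:2]; print("slat far end",q.round(4).tolist(),np.linalg.norm(q[0]-q[1]))
E
```

```text
[0.50222674 0.37305468] 0.15932219548711463 0.021779087294635322 0.02356299389687906 0.26259713872879714
[0.52767036 0.27611501] 0.1585145447650535 0.02289523999352313 0.023465470076491118 0.24691843682222964
crib [0.51494855 0.32458484] 0.10022313702925349 0.2566789355446976
-0.05 [0.46650293 0.31221465]
0.05 [0.56339417 0.33695504]
slat far end [[0.4353, 0.3832], [0.4574, 0.3888]] 0.022816326288576598
```

Call:
{"method": "send_rows", "body": {
  "motion": "1 0.4 0.1 4 0;1 0.4 0.1 8 0;1 0.4 0.1 9.5 0;1 0.4 0.1 10 0;1 0.4 0.1 10 0"
}}

```text
clock: 8.2
eef_pos: [0.4662, 0.3115, 0.0389]
tool_rot: [0.615, 0.789, -0.001, -0.0]
ft_force: [1.3, -0.8, -0.5]
grip_width: 0.0225
grasp_force: 60.7
```

Call:
{"method": "send_rows", "body": {
  "motion": "1 0 0 0.4 0;1 0 0 0.9 0;1 0 0 1.3 0;1 0 0 1.7 0;1 0 0 1.7 0"
}}

```text
clock: 8.7
eef_pos: [0.4654, 0.3128, 0.0216]
tool_rot: [0.614, 0.79, -0.0, -0.0]
ft_force: [0.2, 0.0, 0.3]
grip_width: 0.0222
grasp_force: 60.7
```

Call:
{"method": "send_rows", "body": {
  "motion": "1 0 0 0.1 0;1 0 0 0.2 0;1 0 0 0.2 0"
}}

```text
clock: 9.0
eef_pos: [0.4658, 0.3131, 0.0201]
tool_rot: [0.614, 0.789, -0.0, 0.0]
ft_force: [-0.2, 0.2, -0.8]
grip_width: 0.0225
grasp_force: 60.7
```

Call:
{"method": "send_rows", "body": {
  "motion": "1 0 0 0.1 0;1 0 0 0.15 0;1 0 0 0.15 0"
}}

```text
clock: 9.3
eef_pos: [0.466, 0.3132, 0.0191]
tool_rot: [0.614, 0.789, 0.0, 0.0]
ft_force: [-1.7, -0.1, 4.4]
grip_width: 0.0221
grasp_force: 61.1
```

Contact at TCP z = 0.019. I'll open slightly so as not to hit the crib, lift, and go back for the second slat.

Call:
{"method": "send_rows", "body": {
  "motion": "0 0 0 0 0;0 0 0 0 0;0 0 0 -0.5 0;0 0 0 -4 0;0 0 0 -9 0"
}}

```text
clock: 9.8
eef_pos: [0.4634, 0.3114, 0.1066]
tool_rot: [0.614, 0.789, -0.004, -0.001]
ft_force: [1.9, -0.3, -0.7]
grip_width: 0.0429
grasp_force: 0.0
```

Call:
{"method": "send_rows", "body": {
  "motion": "0 0 0 -4 0;0 0 0 -4 0"
}}

```text
clock: 10.0
eef_pos: [0.4697, 0.3156, 0.1559]
tool_rot: [0.614, 0.789, 0.006, 0.002]
ft_force: [1.2, -0.3, -0.0]
grip_width: 0.0429
grasp_force: 0.0
```

```bash
python3 - <<'E'
from h import *
o=bot.get_obs(); M=model("wrist",o); im=vision.camera("wrist")[:,:,::-1]; cv2.imwrite("pics/w6.png",im)
go((.6055,.0232,.14),.043)
for d in boxes_of("wrist","slat_a")[:4]: print(round(d["conf"],2),np.round(d["rect"],1), p2w(M,d["rect"][:2],.054)[0].round(4))
print(w2p(M,[(.466-.08*.25,.313+.08*.97,.054),(.466,.313,.054)]))
E
```

```text
GO [-31.63   6.12   1.23] twist 0.206 yaw now 0.249 j6 1.913 tcp [0.4682 0.3146 0.1527] t 10.05
0.86 [270.2 195.2  36.8 204.9] [0.4647 0.3196 0.054 ]
[[268.81283304  92.28255488]
 [269.80602274 204.0513493 ]]
```

View pics/w6.png

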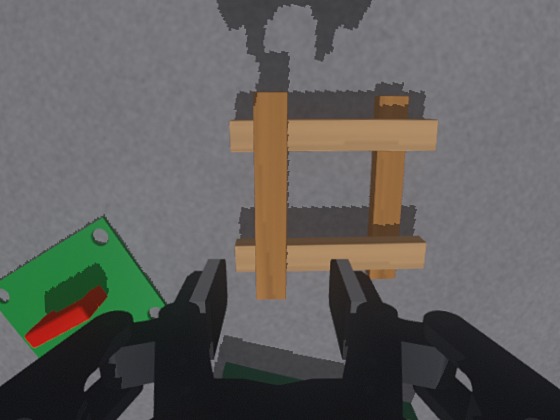

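Slat one lies straight across the crib on its left side (column 270, rows 92–298). Now the second slat.

Call:
{"method": "send_rows", "body": {
  "motion": "0 -4.8 0.9 0 0.05;0 -9.6 1.8 0 0.1;0 -14.4 2.7 0 0.15;0 -19.2 3.7 0 0.2;0 -24 4.6 0.5 0.2"
}}

```text
clock: 10.6
eef_pos: [0.5693, 0.0899, 0.1421]
tool_rot: [0.69, 0.724, -0.001, -0.001]
ft_force: [0.8, 0.2, -1.0]
grip_width: 0.0427
grasp_force: 0.0
```

```bash
python3 - <<'E'
from h import *
go((.6055,.0232,.14),.043)
E
```

```text
GO [-6.84  3.29  0.21] twist 0.006 yaw now 0.049 j6 1.679 tcp [0.5693 0.0899 0.1421] t 10.6
```

Call:
{"method": "send_rows", "body": {
  "motion": "0 -3.5 1.7 0 0;0 -6.8 3.3 1 0;0 -6.8 3.3 4 0;0 -6.8 3.3 4.5 0;0 -6.8 3.3 4.5 0"
}}

```text
clock: 11.1
eef_pos: [0.6031, 0.0255, 0.0957]
tool_rot: [0.69, 0.724, -0.002, -0.003]
ft_force: [-0.1, -0.3, -0.7]
grip_width: 0.0426
grasp_force: 0.0
```

Call:
{"method": "send_rows", "body": {
  "motion": "0 0 0 0 0;0 0 0 0 0"
}}

```text
clock: 11.3
eef_pos: [0.6064, 0.0265, 0.0999]
tool_rot: [0.689, 0.725, 0.001, 0.001]
ft_force: [-0.2, 0.2, 0.9]
grip_width: 0.0427
grasp_force: 0.0
```

```bash
python3 - <<'E'
from h import *
o=bot.get_obs(); M=model("wrist",o); vision.camera("wrist")
for d in boxes_of("wrist","slat_a")[:4]: print(round(d["conf"],2),np.round(d["rect"],1), p2w(M,d["rect"][:2],.058)[0].round(4))
go((.6055,.0232,.023),.043)
E
```

```text
0.9 [276.8 220.1  47.1 254.1] [0.606  0.0309 0.058 ]
GO [-0.31 -0.13  7.7 ] twist 0.007 yaw now 0.05 j6 1.564 tcp [0.6065 0.0263 0.1   ] t 11.4
```

Call:
{"method": "send_rows", "body": {
  "motion": "0 -0.3 -0.1 2.5 0;0 -0.3 -0.1 5 0;0 -0.3 -0.1 6.5 0;0 -0.3 -0.1 7.2 0;0 -0.3 -0.1 7.6 0"
}}

```text
clock: 11.9
eef_pos: [0.6051, 0.0227, 0.0227]
tool_rot: [0.689, 0.724, 0.0, 0.0]
ft_force: [0.3, -0.1, -0.2]
grip_width: 0.0426
grasp_force: 0.0
```

Call:
{"method": "send_rows", "body": {
  "motion": "0 0 0 0 0;1 0 0 0 0;1 0 0 0 0;1 0 0 0 0;1 0 0 0 0"
}}

```text
clock: 12.4
eef_pos: [0.6062, 0.0225, 0.0241]
tool_rot: [0.69, 0.724, 0.001, 0.001]
ft_force: [-0.6, 0.6, 6.5]
grip_width: 0.0224
grasp_force: 62.0
```

Call:
{"method": "send_rows", "body": {
  "motion": "1 0 0 -1 0;1 0 0 -4.5 0;1 0 0 -9 0;1 4 -0.4 -12 -0.1;1 9 -0.8 -12 -0.2"
}}

```text
clock: 12.9
eef_pos: [0.5964, 0.111, 0.149]
tool_rot: [0.614, 0.789, 0.004, 0.004]
ft_force: [0.8, 0.3, -0.5]
grip_width: 0.0223
grasp_force: 61.3
```

```bash
python3 - <<'E'
from h import *
go((.5634,.3371,.14),.255)
E
```

```text
GO [22.72  2.35  0.9 ] twist -0.007 yaw now 0.248 j6 1.507 tcp [0.5964 0.111  0.149 ] t 12.9
```

Call:
{"method": "send_rows", "body": {
  "motion": "1 4.8 0.5 0.3 0;1 9.6 1 0.3 0;1 14.4 1.5 0.3 0;1 19 2 0.3 0;1 22.5 2.4 0.3 0"
}}

```text
clock: 13.4
eef_pos: [0.5592, 0.3383, 0.1398]
tool_rot: [0.613, 0.79, -0.0, -0.0]
ft_force: [0.8, 1.1, -0.5]
grip_width: 0.0218
grasp_force: 61.3
```

Call:
{"method": "send_rows", "body": {
  "motion": "1 0 0 0 0;1 0 0 0 0;1 0 0 0 0"
}}

```text
clock: 13.7
eef_pos: [0.5604, 0.3345, 0.1396]
tool_rot: [0.614, 0.789, -0.001, 0.0]
ft_force: [0.3, 0.1, -0.7]
grip_width: 0.0221
grasp_force: 61.3
```

```bash
python3 - <<'E'
from h import *
go((.5634,.3371,.0400),.255)
E
```

```text
GO [0.18 0.36 9.95] twist -0.007 yaw now 0.248 j6 1.861 tcp [0.5604 0.3345 0.1396] t 13.7
```

Call:
{"method": "send_rows", "body": {
  "motion": "1 0.2 0.35 4 0;1 0.2 0.35 8 0;1 0.2 0.35 10 0;1 0.2 0.35 11 0;1 0.2 0.35 11.6 0"
}}

```text
clock: 14.2
eef_pos: [0.5636, 0.3369, 0.0231]
tool_rot: [0.615, 0.789, -0.0, -0.0]
ft_force: [-0.3, 0.3, -0.1]
grip_width: 0.0221
grasp_force: 61.3
```

Call:
{"method": "send_rows", "body": {
  "motion": "1 0 0 0.1 0;1 0 0 0.2 0;1 0 0 0.3 0;1 0 0 0.3 0"
}}

```text
clock: 14.6
eef_pos: [0.5639, 0.3388, 0.0217]
tool_rot: [0.614, 0.789, 0.001, 0.0]
ft_force: [0.9, -0.4, -1.1]
grip_width: 0.0222
grasp_force: 61.3
```

Call:
{"method": "send_rows", "body": {
  "motion": "1 0 0 0.1 0;1 0 0 0.15 0;1 0 0 0.15 0"
}}

```text
clock: 14.9
eef_pos: [0.5637, 0.3388, 0.0201]
tool_rot: [0.614, 0.789, 0.001, 0.0]
ft_force: [-1.8, -0.4, 4.8]
grip_width: 0.0225
grasp_force: 61.9
```

Call:
{"method": "send_rows", "body": {
  "motion": "0 0 0 0 0;0 0 0 0 0;0 0 0 -0.5 0;0 0 0 -4.5 0;0 0 0 -9.5 0"
}}

```text
clock: 15.4
eef_pos: [0.5611, 0.337, 0.1118]
tool_rot: [0.614, 0.789, -0.004, -0.001]
ft_force: [0.5, 0.7, 0.0]
grip_width: 0.0429
grasp_force: 0.0
```

Call:
{"method": "send_rows", "body": {
  "motion": "0 0 0 -5 0;0 0 0 -9 0;0 0 0 -9 0;0 0 0 -9 0"
}}

```text
clock: 15.8
eef_pos: [0.564, 0.3388, 0.2058]
tool_rot: [0.614, 0.789, 0.002, 0.001]
ft_force: [-0.4, 0.2, 0.5]
grip_width: 0.0428
grasp_force: 0.0
```

```bash
python3 - <<'E'
from h import *
o=bot.get_obs(); M=model("wrist",o); im=vision.camera("wrist")[:,:,::-1]; cv2.imwrite("pics/w7.png",im)
for d in boxes_of("wrist","slat_a")[:4]: print(round(d["conf"],2),np.round(d["rect"],1), p2w(M,d["rect"][:2],.054)[0].round(4))
go((.488,-.292,.22),1.17)
E
```

```text
0.75 [278.6 181.6  30.3 180.1] [0.5645 0.3439 0.054 ]
0.63 [163.1 180.8  44.6 178.3] [0.4663 0.32   0.054 ]
0.33 [220.9 384.9 205.5  70.2] [0.5592 0.1181 0.054 ]
GO [-59.21 -22.75  -1.64] twist -0.921 yaw now 0.249 j6 1.863 tcp [0.5625 0.3379 0.2024] t 15.9
```

Both slats are on the crib, 101 mm apart. On to the cover.

Call:
{"method": "send_rows", "body": {
  "motion": "0 -4.5 -1.7 -1 0;0 -9 -3.4 -1.5 0;0 -13.5 -5.1 -1.5 0;0 -18 -6.9 -1.5 0;0 -22.5 -8.6 -1.5 0"
}}

```text
clock: 16.4
eef_pos: [0.5335, 0.0972, 0.2168]
tool_rot: [0.614, 0.79, -0.002, -0.001]
ft_force: [1.0, -0.2, -0.6]
grip_width: 0.0427
grasp_force: 0.0
```

Call:
{"method": "send_rows", "body": {
  "motion": "0 -4.5 -1.7 0 -0.15;0 -9 -3.4 0 -0.3;0 -13.5 -5.1 0 -0.45;0 -18 -6.9 0 -0.6;0 -22.5 -8.6 0 -0.75"
}}

```text
clock: 16.9
eef_pos: [0.5079, -0.1252, 0.2169]
tool_rot: [0.314, 0.95, -0.0, -0.002]
ft_force: [0.6, 0.3, -0.7]
grip_width: 0.0426
grasp_force: 0.0
```

```bash
python3 - <<'E'
from h import *
go((.488,-.292,.22),1.17)
E
```

```text
GO [ -8.34 -14.59  -0.32] twist -0.237 yaw now 0.933 j6 0.396 tcp [ 0.5079 -0.1252  0.2169] t 16.9
```

Call:
{"method": "send_rows", "body": {
  "motion": "0 -2.4 -4 0 -0.12;0 -4.8 -8 0 -0.23;0 -7 -12 0 -0.23;0 -8 -14 0 -0.23;0 -8 -14 0 -0.23"
}}

```text
clock: 17.4
eef_pos: [0.4876, -0.2864, 0.2163]
tool_rot: [0.208, 0.978, 0.0, -0.002]
ft_force: [-0.0, 0.7, -0.3]
grip_width: 0.0427
grasp_force: 0.0
```

Call:
{"method": "send_rows", "body": {
  "motion": "0 0 0 0 0;0 0 0 0 0"
}}

```text
clock: 17.6
eef_pos: [0.4894, -0.2825, 0.218]
tool_rot: [0.205, 0.979, 0.001, -0.001]
ft_force: [-0.2, 0.3, -0.5]
grip_width: 0.0427
grasp_force: 0.0
```

```bash
python3 - <<'E'
from h import *
o=bot.get_obs(); M=model("wrist",o); im=vision.camera("wrist")[:,:,::-1]; cv2.imwrite("pics/w8.png",im); np.save("w8.npy",M[4])
for t in("cover","cover_handle","cover_hole0"):
  for d in boxes_of("wrist",t)[:4]: print(t,round(d["conf"],2),np.round(d["rect"],1), p2w(M,d["rect"][:2],.004)[0].round(4))
go((.488,-.292,.22),1.17)
E
```

```text
cover 0.93 [268.7 169.  122.  153. ] [ 0.4812 -0.2885  0.004 ]
cover 0.9 [153.7  14.6 159.3  29.1] [ 0.2994 -0.3283  0.004 ]
cover 0.76 [346.6 354.5 133.4  83.3] [ 0.7269 -0.2941  0.004 ]
cover_handle 0.91 [270.7 170.4 121.4 154.8] [ 0.4833 -0.2872  0.004 ]
cover_handle 0.72 [347.  355.4 136.7  83.9] [ 0.7283 -0.2942  0.004 ]
cover_handle 0.59 [152.4  15.1 162.1  25.4] [ 0.2992 -0.3296  0.004 ]
cover_hole0 0.96 [267.5 170.3 121.4 158.1] [ 0.4819 -0.2902  0.004 ]
cover_hole0 0.86 [349.6 352.9 137.1  87.1] [ 0.7262 -0.29    0.004 ]
cover_hole0 0.86 [152.8  17.5 165.8  32.6] [ 0.3014 -0.3303  0.004 ]
GO [-0.19 -0.95 -0.08] twist -0.011 yaw now 1.159 j6 -0.111 tcp [ 0.4901 -0.2826  0.2192] t 17.8
```

View pics/w8.png

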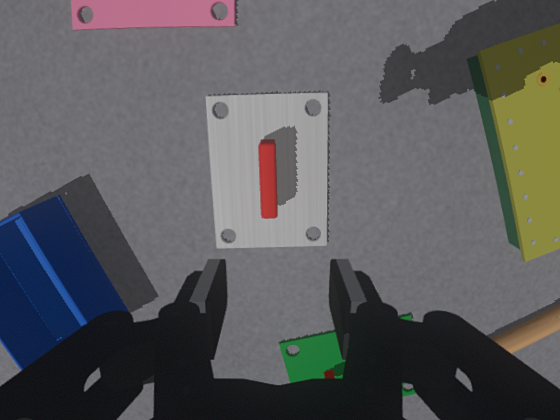

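It is brushed bare aluminium, centred at (269,170), with a red handle at (268,180); its neighbours are pink and green. So this is the cover.

```bash
cat >> h.py <<'E'
def fit(T,mod):
    c=T.mean(0); q=T-c; m=mod-mod.mean(0); a=np.arctan2((m[:,0]*q[:,1]-m[:,1]*q[:,0]).sum(),(m*q).sum())
    r=q-m@np.array([[np.cos(a),np.sin(a)],[-np.sin(a),np.cos(a)]]); return c,a,(r*1000).round(1).tolist()
MOD=np.array([(66,46),(-66,46),(-66,-46),(66,-46)])/1000
E
python3 - <<'E'
from h import *
M=list(model("wrist")); M[4]=np.load("w8.npy")
# image up=tool x=(-.92,.39): top holes have -x. order +x+y, -x+y, -x-y, +x-y
T=p2w(M,[(313.5,233.5),(313,107),(220.5,110),(228.5,235.5)],.003)[:,:2]; print(T.round(4).tolist()); c,a,r=fit(T,MOD); print("cover",c,a,r)
h=p2w(M,[(260,143),(275,143),(277,217),(262,218)],.044)[:,:2]; d=(h[0]+h[1]-h[2]-h[3])/2; print("handle",h.mean(0),np.linalg.norm(d),np.arctan2(-d[1],-d[0]))
go((*c,.10),a+np.pi/2)
E
```

```text
[[0.5653, -0.2728], [0.4419, -0.2229], [0.4076, -0.3084], [0.5303, -0.3583]]
cover [ 0.48626786 -0.290578  ] -0.38529017615283495 [[0.5, -0.0], [-0.4, 0.2], [-0.3, 0.0], [0.2, -0.2]]
handle [ 0.48568359 -0.28974991] 0.07055972530467111 -0.39273329726657286
GO [ 0.03 -0.89 11.92] twist -0.026 yaw now 1.159 j6 -0.111 tcp [ 0.4901 -0.2826  0.2192] t 17.8
```

Call:
{"method": "send_rows", "body": {
  "motion": "0 0 -0.9 4 -0.03;0 0 -0.9 8.5 -0.03;0 0 -0.9 12 -0.03;0 0 -0.9 12 -0.03;0 0 -0.9 12 -0.03"
}}

```text
clock: 18.3
eef_pos: [0.4863, -0.2915, 0.0996]
tool_rot: [0.19, 0.982, 0.0, -0.0]
ft_force: [-0.4, -0.8, 0.8]
grip_width: 0.0424
grasp_force: 0.0
```

```bash
python3 - <<'E'
from h import *
go((.486,-.2903,.002),-.388+np.pi/2)
E
```

```text
GO [0.06 0.1  9.76] twist 0.005 yaw now 1.188 j6 -0.157 tcp [ 0.4863 -0.2915  0.0996] t 18.3
```

Call:
{"method": "send_rows", "body": {
  "motion": "0 0 0.1 3 0;0 0 0.1 6 0;0 0 0.1 8 0;0 0 0.1 9 0;0 0 0.1 9 0"
}}

```text
clock: 18.8
eef_pos: [0.4873, -0.2913, 0.01]
tool_rot: [0.19, 0.982, -0.0, 0.001]
ft_force: [-0.6, -0.0, 0.2]
grip_width: 0.0428
grasp_force: 0.0
```

Call:
{"method": "send_rows", "body": {
  "motion": "0 0 0 0.4 0;0 0 0 0.7 0;0 0 0 0.7 0"
}}

```text
clock: 19.1
eef_pos: [0.487, -0.2914, 0.0029]
tool_rot: [0.191, 0.982, -0.0, 0.001]
ft_force: [-0.4, -0.6, -0.5]
grip_width: 0.0426
grasp_force: 0.0
```

Call:
{"method": "send_rows", "body": {
  "motion": "1 0 0 0 0;1 0 0 0 0;1 0 0 0 0;1 0 0 0 0;1 0 0 0 0"
}}

```text
clock: 19.6
eef_pos: [0.4869, -0.2913, 0.0028]
tool_rot: [0.191, 0.982, -0.0, 0.001]
ft_force: [-1.2, 0.1, 5.6]
grip_width: 0.0141
grasp_force: 62.5
```

Call:
{"method": "send_rows", "body": {
  "motion": "1 0 0 -0.5 0;1 0 0 -2 0;1 0 0 -5 0;1 0 0 -9 0;1 0 0 -12 0"
}}

```text
clock: 20.1
eef_pos: [0.4861, -0.2908, 0.1231]
tool_rot: [0.191, 0.982, 0.0, -0.001]
ft_force: [-0.3, -0.3, -2.7]
grip_width: 0.015
grasp_force: 61.5
```

Call:
{"method": "send_rows", "body": {
  "motion": "1 0.5 3.5 0 -0.07;1 1.1 7.5 0 -0.14;1 1.7 12 0 -0.21;1 2.3 16.5 0 -0.28;1 3 21 0 -0.34"
}}

```text
clock: 20.6
eef_pos: [0.5366, -0.0834, 0.1212]
tool_rot: [0.021, 1.0, 0.0, -0.001]
ft_force: [1.2, 0.1, -3.6]
grip_width: 0.0147
grasp_force: 61.5
```

```bash
python3 - <<'E'
from h import *
go((.5659,.0267,.1228),-.0426+np.pi/2)
E
```

```text
GO [-2.48 11.12 -0.16] twist 0.001 yaw now 1.529 j6 -0.113 tcp [ 0.5366 -0.0834  0.1212] t 20.6
```

Call:
{"method": "send_rows", "body": {
  "motion": "1 -0.9 4 0 0;1 -1.8 8 0 0;1 -2.4 10.5 0 0;1 -2.4 11 0 0;1 -2.4 11 0 0"
}}

```text
clock: 21.1
eef_pos: [0.5651, 0.0247, 0.121]
tool_rot: [0.021, 1.0, -0.0, -0.001]
ft_force: [0.1, -1.3, -3.1]
grip_width: 0.0146
grasp_force: 61.5
```

Call:
{"method": "send_rows", "body": {
  "motion": "1 0 0 0 0;1 0 0 0 0;1 0 0 0 0"
}}

```text
clock: 21.4
eef_pos: [0.5658, 0.0225, 0.1221]
tool_rot: [0.023, 1.0, -0.0, -0.0]
ft_force: [0.5, 0.0, -2.9]
grip_width: 0.0143
grasp_force: 61.5
```

```bash
python3 - <<'E'
from h import *
o=bot.get_obs(); print(o["ft_force"].round(2),o["ft_torque"].round(3),o["joint_vel"].round(3))
M=model("wrist",o); im=vision.camera("wrist")[:,:,::-1]; cv2.imwrite("pics/w9.png",im); np.save("w9.npy",M[4])
go((.5659,.0267,.0578),-.0426+np.pi/2)
# expected hole pixels if cover rigid at tool
p=o["eef_pos"]; a=-.0426
E
```

```text
[ 0.54  0.04 -2.87] [-0.014 -0.009  0.031] [ 0.005 -0.003  0.004  0.002  0.003 -0.   ]
GO [0.01 0.41 6.44] twist -0.003 yaw now 1.525 j6 0.085 tcp [0.5659 0.0226 0.1222] t 21.45
```

View pics/w9.png

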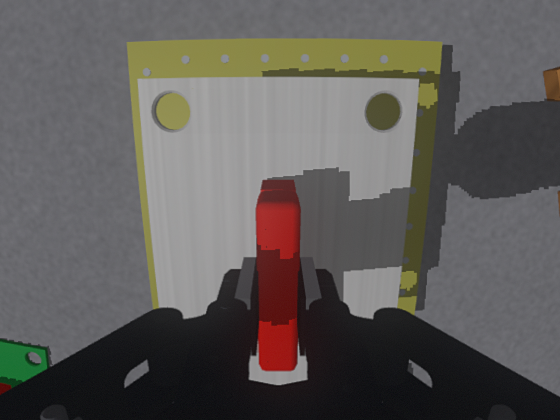

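The plate hangs over the panel with its near-base holes at (172,111) and (383,111), and the tilt looks small. Next I'll measure these holes to get the plate's pose in the hand.

```bash
cat >> h.py <<'E'
def holes(im,M,tcp,yaw,show=True,dz=-.0028):
    """two -x holes of held plate: predicted pixels, contour of non-plate region"""
    c,s=np.cos(yaw),np.sin(yaw); out=[]
    for x,y in((-.066,.046),(-.066,-.046)):
        q=w2p(M,[(tcp[0]+c*x-s*y,tcp[1]+s*x+c*y,tcp[2]+dz+.004)])[0]; u,v=q.round().astype(int); r=30
        b=im[v-r:v+r+1,u-r:u+r+1]; hsv=cv2.cvtColor(b,cv2.COLOR_BGR2HSV)
        m=((hsv[...,1]>45)|(hsv[...,2]<70)).astype(np.uint8)
        n,l,st,ce=cv2.connectedComponentsWithStats(m); k=[i for i in range(1,n) if 300<st[i,4]<2500 and st[i,0]>0 and st[i,1]>0 and st[i,0]+st[i,2]<2*r+1 and st[i,1]+st[i,3]<2*r+1]
        k=max(k,key=lambda i:st[i,4]); cn=cv2.findContours((l==k).astype(np.uint8),0,1)[0][0]; e=cv2.fitEllipse(cv2.convexHull(cn)); out.append((np.array(e[0])+[u-r,v-r]))
        if show: print("pred",q.round(1),"found",out[-1].round(1),"axes",np.round(e[1],1))
    return np.array(out)
E
python3 - <<'E'
from h import *
M=list(model("wrist")); M[4]=np.load("w9.npy"); im=cv2.imread("pics/w9.png"); o=bot.get_obs(); p=o["eef_pos"]
H=holes(im,M,p,1.525-np.pi/2)
for z in(.119,.1234,.128):
    W=p2w(M,H,z)[:,:2]; d=W[0]-W[1]; print(z,np.linalg.norm(d),"yaw",np.arctan2(-d[0],d[1]),"centre",W.mean(0)+.066*np.array([d[1],-d[0]])/np.linalg.norm(d))
print(p)
for (u,v) in((172,111),(383,111),(172,95),(383,95),(280,110)): print(u,v,im[v,u])
E
```

```text
pred [384.  114.7] found [382.7 111.2] axes [32.9 36.2]
pred [172.2 114.7] found [172.6 110.9] axes [33.7 36.9]
0.119 0.09349868369401589 yaw -0.04697834085740461 centre [0.5643893  0.02241676]
0.1234 0.09106834170092208 yaw -0.04697834085740435 centre [0.56431084 0.02241775]
0.128 0.0885275296172331 yaw -0.04697834085740355 centre [0.56422881 0.02241877]
[0.56586946 0.02261909 0.1222044 ]
172 111 [ 82 143 145]
383 111 [50 79 80]
172 95 [ 80 142 144]
383 95 [47 78 79]
280 110 [155 155 155]
```

Call:
{"method": "send_rows", "body": {
  "motion": "1 -0.1 0.4 1 0;1 -0.1 0.4 2.5 0;1 -0.1 0.4 4 0;1 -0.1 0.4 5 0;1 -0.1 0.4 5.4 0"
}}

```text
clock: 21.95
eef_pos: [0.5661, 0.0276, 0.0664]
tool_rot: [0.022, 1.0, -0.0, -0.001]
ft_force: [-0.3, -0.1, -3.3]
grip_width: 0.0145
grasp_force: 61.5
```

Call:
{"method": "send_rows", "body": {
  "motion": "1 0 0 0 0;1 0 0 0 0;1 0 0 0 0;1 0 0 0 0"
}}

```text
clock: 22.35
eef_pos: [0.5678, 0.0277, 0.0689]
tool_rot: [0.022, 1.0, 0.0, 0.001]
ft_force: [-0.1, 0.4, -2.8]
grip_width: 0.0145
grasp_force: 61.5
```

```bash
cat > chk.py <<'E'
from h import *
o=bot.get_obs(); M=model("wrist",o); im=vision.camera("wrist")[:,:,::-1].copy(); cv2.imwrite("pics/chk.png",im); p=o["eef_pos"]
print(p.round(4),o["ft_force"].round(2),o["ft_torque"].round(3))
H=holes(im,M,p,-.0426); zt=p[2]+.0012
W=p2w(M,H,zt)[:,:2]; d=W[0]-W[1]; print("plate len",np.linalg.norm(d),"yaw",np.arctan2(-d[0],d[1]),W.round(4).tolist())
hs=cv2.cvtColor(im,cv2.COLOR_BGR2HSV); T=[]
for h in H:
    u,v=h.round().astype(int); b=im[v-17:v+18,u-17:u+18].max(2).astype(float); yy,xx=np.mgrid[-17:18,-17:18]
    b[xx**2+yy**2>14.5**2]=255; print("min",b.min(),np.percentile(b[b<255],[5,50]))
    thr=0.45*np.median(b[b<255]); m=np.uint8(b<thr); n,l,st,ce=cv2.connectedComponentsWithStats(m)
    for i in range(1,n):
        if st[i,4]>8: print("  dot",st[i],(ce[i]-17).round(1))
    k=1+np.argmax(st[1:,4]); T.append(ce[k]-17+[u,v])
Tw=p2w(M,np.array(T),.04)[:,:2]; e=Tw[0]-Tw[1]; print("thread len",np.linalg.norm(e),"yaw",np.arctan2(-e[0],e[1]),Tw.round(4).tolist())
D=Tw-W; print("thread-hole mm",(D*1000).round(1).tolist(),"mean",(D.mean(0)*1000).round(1))
Rm=R.from_quat(o["tool_rot"]).as_matrix(); print("tool xy cm",(Rm.T@np.r_[D.mean(0),0]*100).round(2), "twist",(-(np.arctan2(-e[0],e[1])-np.arctan2(-d[0],d[1]))).round(4))
E
python3 chk.py
```

```text
[0.5678 0.0277 0.0689] [-0.08  0.41 -2.84] [ 0.026 -0.019 -0.034]
pred [383.5 114.4] found [382.8 111.1] axes [33.5 36.4]
pred [171.7 114.6] found [172.6 110.9] axes [33.9 37. ]
plate len 0.09110536396364914 yaw -0.04469350943933862 [[0.5024, 0.0761], [0.4983, -0.0149]]
min 40.0 [71. 76.]Traceback (most recent call last):
  File "chk.py", line 13, in <module>
    k=1+np.argmax(st[1:,4]); T.append(ce[k]-17+[u,v])
        ~~~~~~~~~^^^^^^^^^^
    return _wrapfunc(a, 'argmax', axis=axis, out=out, **kwds)
    return bound(*args, **kwds)
ValueError: attempt to get argmax of an empty sequence
```

Call:
{"method": "send_rows", "body": {
  "motion": "1 0 0 0.4 0;1 0 0 0.8 0;1 0 0 1.1 0;1 0 0 1.1 0;1 0 0 1.1 0"
}}

```text
clock: 22.9
eef_pos: [0.567, 0.0277, 0.0569]
tool_rot: [0.022, 1.0, -0.0, -0.0]
ft_force: [0.3, 0.1, -2.6]
grip_width: 0.0146
grasp_force: 61.5
```

```bash
sed -i 's/    k=1+np.argmax/    if n<2: T.append(h); continue\n    k=1+np.argmax/' chk.py; python3 chk.py; python3 - <<'E'
import cv2,numpy as np
im=cv2.imread("pics/chk.png"); h=cv2.cvtColor(im,cv2.COLOR_BGR2HSV)
for u,v in((383,111),(173,111)):
    print(u,v)
    for r in range(v-20,v+21,2): print(" ".join(f"{h[r,c,0]:3d}/{h[r,c,2]:3d}" for c in range(u-20,u+21,3)))
E
```

```text
[0.567  0.0277 0.0569] [ 0.31  0.08 -2.63] [0.021 0.032 0.001]
pred [383.5 114.3] found [382.7 111. ] axes [33.6 36.6]
pred [171.8 114.6] found [172.5 110.9] axes [33.9 36.6]
plate len 0.09118828826408992 yaw -0.0443009370766398 [[0.5016, 0.0761], [0.4976, -0.015]]
min 39.0 [ 43. 123.]
  dot [ 3 11 10 12 98] [-9.9 -0.5]
min 46.0 [47. 87.]
thread len 0.09644926900986875 yaw -0.04228949910439571 [[0.5017, 0.0764], [0.4977, -0.02]]
thread-hole mm [[0.1, 0.3], [0.1, -5.0]] mean [ 0.1 -2.4]
tool xy cm [-0.02 -0.24 -0.  ] twist -0.002
383 111
  0/142   0/143   0/142  15/144   0/144   0/136   0/124   0/125   0/130  15/135  30/140   0/141  15/142   0/143
  0/143   0/143   0/143   0/145  60/122 150/117  28/ 95  29/121  27/117 135/116   0/134  15/140  15/143  30/142
 15/144   0/143   0/144  30/124  26/102  29/ 73  28/ 74  29/124  28/128  29/121   0/110   0/138  45/142   0/144
 30/143   0/143  90/140  19/100  20/ 85  26/ 78  29/ 74  29/122  29/127  29/128  28/124 120/117  30/142  30/143
 15/144  90/143  30/110  19/ 84  19/ 87  18/ 86  25/ 74  29/130  29/128  29/127  29/127  29/119   0/140   0/1
[... 3454 characters left out ...]
/ 88  18/ 87   0/136   0/152
 15/146  30/100  29/ 95  29/141  28/140  29/139  28/122  18/ 85  19/ 85  18/ 87  18/ 90  18/ 86 105/145   0/152
 30/153  15/108   0/ 83  29/141  29/140  29/140  29/143  24/ 78  17/ 87  19/ 87  18/ 89  20/108 165/148   0/152
 30/152  30/149  15/105  28/ 92  29/142  29/139  29/142  28/ 77  29/ 80  28/ 78  27/ 81 120/140   0/149   0/152
 30/152  15/157  30/120   0/102  30/ 91  29/141  29/144  28/ 76  28/ 77  28/ 78  30/131  30/148   0/148   0/151
 20/152   0/155  30/155  20/119   0/109   0/ 99  29/100  28/ 79  28/102   0/131   0/142  15/149 150/147   0/151
  0/152  15/155   0/155   0/152   0/149   0/117  30/119   0/126   0/131  15/149   0/150   0/148  15/148   0/150
```

```bash
sed -i 's/    thr=.*; m=/    thr=60; m=/; /print("min"/s/; print("min".*$//' chk.py; python3 chk.py
```

```text
[0.5672 0.0277 0.0571] [ 0.77  0.35 -2.83] [ 0.016  0.031 -0.018]
pred [383.5 114.3] found [382.8 111.1] axes [33.6 36.6]
pred [171.8 114.6] found [172.5 111. ] axes [33.9 36.6]
plate len 0.09120452252354921 yaw -0.044500932472187976 [[0.5018, 0.0762], [0.4977, -0.015]]
  dot [  3  10  10  13 102] [-9.8 -1.1]
  dot [ 18  11  12  12 114] [ 6.4 -0.8]
thread len 0.09319548343015767 yaw -0.04276845278222526 [[0.5017, 0.0765], [0.4977, -0.0166]]
thread-hole mm [[-0.1, 0.3], [-0.1, -1.7]] mean [-0.1 -0.7]
tool xy cm [ 0.01 -0.07  0.  ] twist -0.0017
```

Call:
{"method": "send_rows", "body": {
  "motion": "1 0 -0.04 -0.05 0;1 0 -0.04 -0.05 0;1 0 -0.04 -0.05 0;1 0 -0.04 -0.05 0;1 0 -0.04 -0.05 0"
}}

```text
clock: 23.5
eef_pos: [0.5672, 0.0273, 0.0577]
tool_rot: [0.022, 1.0, 0.0, 0.0]
ft_force: [0.0, -0.8, -2.9]
grip_width: 0.0144
grasp_force: 61.5
```

Call:
{"method": "send_rows", "body": {
  "motion": "1 0 0 0 0;1 0 0 0 0;1 0 0 0 0;1 0 0 0 0;1 0 0 0 0"
}}

```text
clock: 24.0
eef_pos: [0.5672, 0.0273, 0.0577]
tool_rot: [0.022, 1.0, 0.0, -0.0]
ft_force: [0.3, 0.8, -2.6]
grip_width: 0.0148
grasp_force: 61.5
```

```bash
sed -i 's/14.5\*\*2/16**2/; s/hsv\[...,2\]<70)/hsv[...,2]<132)/' chk.py h.py; python3 chk.py; python3 - <<'E'
from h import *
o=bot.get_obs(); print(o["joint_vel"].round(3),o["grip_width"],o["grasp_force"])
for n in("scene","side"):
    vision.camera(n); M=model(n)
    for d in boxes_of(n,"slat_a")[:4]: print(n,round(d["conf"],2),p2w(M,d["rect"][:2],.045)[0].round(3))
E
```

```text
[0.5672 0.0273 0.0577] [ 0.27  0.78 -2.59] [-0.008 -0.004 -0.023]
pred [383.5 114.3] found [382.7 111.4] axes [37.4 41.5]
pred [171.8 114.6] found [170.3 111.1] axes [38.5 41.1]
plate len 0.09217518333515358 yaw -0.045409061711657324 [[0.502, 0.0757], [0.4978, -0.0164]]
  dot [  1  10  12  13 114] [-10.1  -1.1]
  dot [ 22  10  12  13 112] [10.3 -0.9]
thread len 0.09288685214843426 yaw -0.042925973517842206 [[0.5017, 0.0761], [0.4977, -0.0167]]
thread-hole mm [[-0.3, 0.4], [-0.1, -0.4]] mean [-0.2  0. ]
tool xy cm [ 0.02 -0.    0.  ] twist -0.0025
[ 0.001 -0.001  0.     0.001  0.001 -0.001] 0.014315872981541243 61.476402282714844
scene 0.79 [0.464 0.31  0.045]
scene 0.68 [0.569 0.334 0.045]
side 0.47 [0.46  0.3   0.045]
side 0.47 [0.564 0.338 0.045]
side 0.39 [ 0.538 -0.015  0.045]
```

The plate is aligned within 0.5 mm, about 15 mm above the panel and still. The slats are in place, so I'm handing in.

```bash
python3 -c "
from workcell import workorder; print(workorder.job_done())"
```

```text
the job is handed in; nothing more can be done
None
```

The job is handed in at about 24 s: both slats lie across the crib about 101 mm apart, and the aluminium cover is held still about 15 mm above the panel, with the two holes I could see within about 0.5 mm of their threads and the other two inferred from the plate's measured angle.

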